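Rack two rolling pins in their V-notched stands

TASK

Put the two long wooden rolling pins away in the white notched stands: the thick pin in the stand with the wide V-notches and the slim pin in the stand with the narrow ones. Each pin should bridge its stand, resting down in both notches so that it cannot roll and sticking out about equally at both ends. Set them down gently, do not drop or press them in.

Things in the scene. Friction and masses are not known exactly. Their poses are not given: they have to be found in the camera images.
- thick_pin_center (a point): Centre of the thick rolling pin: a plain straight wooden cylinder 46 mm in diameter and 240 mm long, about 280 g, lying on the steel table (free to roll); the thickest of the wooden cylinders. The point is on its axis, half-way along, 23 mm above the table at the start. x is the pin's axis; the other axes turn as it rolls.
- slim_pin_center (a point): Centre of the slim rolling pin: a plain straight wooden cylinder 28 mm in diameter and 240 mm long, about 110 g, lying on the steel table (free to roll); not the short 135 mm stepped wooden muddler lying nearby. The point is on its axis, half-way along, 14 mm above the table at the start. x is the pin's axis; the other axes turn as it rolls.
- wide_rest: Fixed white plastic stand: base 164 x 90 x 10 mm, two upright boards 14 mm thick, mid-planes at x = -75 and +75 mm. Each has at y = 0 a wide 90 degree V-notch 48 mm wide, 24 mm deep, bottom 50 mm and board top 74 mm above the table. Origin: centre of underside. x: from upright to upright, along a pin lying in it; z up. Seated, the thick pin's axis is 82.5 mm above the table.
- narrow_rest: Fixed white plastic stand: base 164 x 70 x 10 mm, two upright boards 14 mm thick, mid-planes at x = -75 and +75 mm. Each has at y = 0 a narrow 90 degree V-notch 28 mm wide, 14 mm deep, bottom 50 mm and board top 64 mm above the table. Origin: centre of underside. x: from upright to upright, along a pin lying in it; z up. Seated, the slim pin's axis is 69.8 mm above the table.
Things that resemble listed ones, but are neither listed nor needed, are in the scene too. Leave any purple or yellow look-alike of the wide_rest alone.

How it is judged:
By the outcome, as a careful person would: the job done as asked, in the order asked, and still so for the second after the job is handed in, with the robot touching nothing.
It also fails if it takes over 62 s, if anything falls off the work surface, if the arm or the gripper's body presses on something with over 40 N, if the wrist force passes 120 N, or if a joint passes its speed limit or range.

ROBOT

A 7-joint arm with a two-finger parallel gripper is mounted at the origin on the work surface. World frame = base frame: x ahead of the robot, y to its left, z up, the work surface at z = 0. Lengths are in mm, angles in rad, forces in N, time in s.
With the tool pointing down it reaches from about 425 to 875 mm from the base axis. Payload 4.7 kg.
Tool frame: the origin (TCP) lies at the centre of the arm's flange, where the gripper is bolted on; the fingertips stand 173 mm ahead of it and the grasp point (between the pads) lies 155 mm ahead of it (manip.tip_reach is the distance from the TCP to the fingertips, in mm); z points along the fingers, x is the direction in which the jaws open and shut, and the axes are right-handed (so a half turn about z gives the same grasp; the last joint's range is limited). The gripper opens to 85 mm and grips with 20 to 120 N. Pads are 22 mm wide; open, the fingers measure 114 mm over their backs; the gripper's body (76 mm by 85 mm) begins 54 mm behind the grasp point. The pads swing forward as they close: fully open they stand 13 mm farther back than shut.
Start: joints at [-1.093, 0.321, -0.07, 1.45, 0.023, 1.371, -0.057], TCP at [290.793, 581.331, 404.749] pointing down, gripper open.
Joint ranges: [-2.86, 2.86], [-0.3, 2.09], [-1.38, 1.24], [0.06, 2.45], [-1.56, 4.7], [0.09, 2.05], [-2.69, 2.69]. Speed limits (rad/s): [2.57, 2.57, 3.14, 3.14, 3.14, 3.14, 3.14].

INTERFACE

Orientations are given as a unit quaternion [w, x, y, z].
In Python, from workcell import telemetry, vision, order, manip gives the robot as it stands.
- The arm moves only by the shell command python3 -m handwheel 'ROWS' [FORCE]. ROWS is JSON, one flat list of numbers, 5 for each row, row after row: the finger opening in mm, from 0 to 85.4, then the shift along the tool's x, y, z in units of 40 mm (1.0 is 40 mm), then the turn about the tool's z in units of 5 degrees (1.0 is 5 degrees). A call has exactly 5 rows; each row is the pose to reach, as a shift and turn from the pose commanded when the call began, along the tool's axes at that moment; what a row does not reach only later rows make up. A row lasts 1/8 s, in which the tool goes at most 62.5 mm and 10.7 degrees, less where a joint would pass 70% of its speed; a pose out of reach is approached as far as the arm can. A call with a gripper value outside its range is refused whole. The fingers move at their own pace and stop on an object; FORCE is the grip in N (left out, the last holds). Time passes only in rows, so rows that repeat a pose let the fingers close, or fill a call up. It gives the time, the measured TCP pose, the force and the opening at its end, in the units of the state.
- telemetry.sense(): the state, without advancing time (a new reading comes with each control period).
- vision.grab_frame(name): name is "side" or "top"; returns a dict with "color" (420x560x3 uint8, red, green, blue), "fx", "fy", "cx", "cy" (pixels), "xyz" and "rotation" of the camera in the world. Camera axes: x right, y down, z forward; pixel columns grow to the right and rows downward; lengths in mm; the calibration is good to about 2 mm. A picture is of the moment at which its call begins. There is no depth.
- order.close_job(): hands the job in, once; it reports no verdict.
The state is a dict: "clock": time; "joints": joint angles; "joint_velocities": joint speeds; "joint_efforts": joint torques, N m; "position": TCP position; "eef_rot": TCP orientation; "force": force on the tool from outside, world axes, zero at the start; "ft_torque": the same for the moment, N m; "opening": finger opening in mm.
Only numpy, scipy, OpenCV 4.12 (cv2) and the standard library are available. Lean on these libraries where they do the work, as an engineer would, in place of code of your own. Each camera call takes 0.05 s, during which the arm holds its last target. There are 200 camera calls.

## Working session

There is one attempt and no reset: what is moved stays moved. The work goes in short steps, Python scripts to look and compute and a shell command to move; the robot and the scene stay as the last step left them, time stands still between calls to the robot, and variables do not carry over. Pictures are saved under pics/ and viewed, about 8 in all and at most 12, crops included, and the job is handed in when it is done.

```bash
mkdir -p pics; cat > h.py <<'E'
import numpy as np, cv2
from workcell import telemetry, vision, order, manip
from scipy.spatial.transform import Rotation as R
def cam(n):
    f=vision.grab_frame(n); return f
def rot(f):
    r=np.array(f["rotation"],float)
    return r if r.shape==(3,3) else R.from_quat(r.ravel()[[1,2,3,0]]).as_matrix()
def w(f,u,v,z):
    d=rot(f)@np.array([(u-f["cx"])/f["fx"],(v-f["cy"])/f["fy"],1.]); c=np.array(f["xyz"],float)
    return c+d*(z-c[2])/d[2]
def px(f,p):
    q=rot(f).T@(np.array(p,float)-np.array(f["xyz"],float)); return q[0]/q[2]*f["fx"]+f["cx"],q[1]/q[2]*f["fy"]+f["cy"]
def save(f,name,crop=None,s=1):
    im=np.array(f["color"])[:,:,::-1]
    if crop: a,b,c,d=crop; im=im[b:d,a:c]
    cv2.imwrite("pics/"+name,cv2.resize(im,None,fx=s,fy=s,interpolation=cv2.INTER_CUBIC))
E
python3 - <<'E'
from h import *
import pickle
for n in("top","side"):
    f=cam(n); save(f,n+"0.png",s=1.4); pickle.dump(f,open(n+"0.pkl","wb"))
    print(n,f["fx"],f["cx"],f["cy"],f["xyz"],f["rotation"])
print(telemetry.sense())
E
```

```text
top 491.17042761224263 275.9243010024883 221.01251658146833 [  50.28968288   79.87194535 1702.86712761] [-0.06753328  0.71203975 -0.69527418  0.07093986]
side 432.0947881123404 276.79629063111673 208.1097831280533 [  151.48509196 -1056.78258822   884.1833251 ] [-0.45678946  0.88499198 -0.07798713  0.04528346]
{'clock': 0.1, 'joints': array([-1.09288288,  0.32180136, -0.07008187,  1.45158938,  0.02260007,
        1.37078393, -0.05690373]), 'joint_velocities': array([-3.48513396e-04, -2.49784337e-03, -6.16265158e-04, -1.46033327e-03,
       -2.27408393e-03,  1.22382304e-03,  9.35707548e-05]), 'joint_efforts': array([ 1.18254015e-04, -4.94878471e+01, -3.83730233e-01, -3.15213811e+01,
        1.29243193e-02,  7.42967182e-03, -3.17933200e-05]), 'position': array([290.73338924, 581.15135475, 403.68021214]), 'eef_rot': array([ 5.11393908e-04,  8.50688208e-01,  5.25669827e-01, -7.37635551e-04]), 'force': array([ 0.51327549, -0.64461753, -0.97077509]), 'ft_torque': array([ 0.01022502, -0.02350342,  0.03674127]), 'opening': 85.2211133120092}
```

View pics/top0.png

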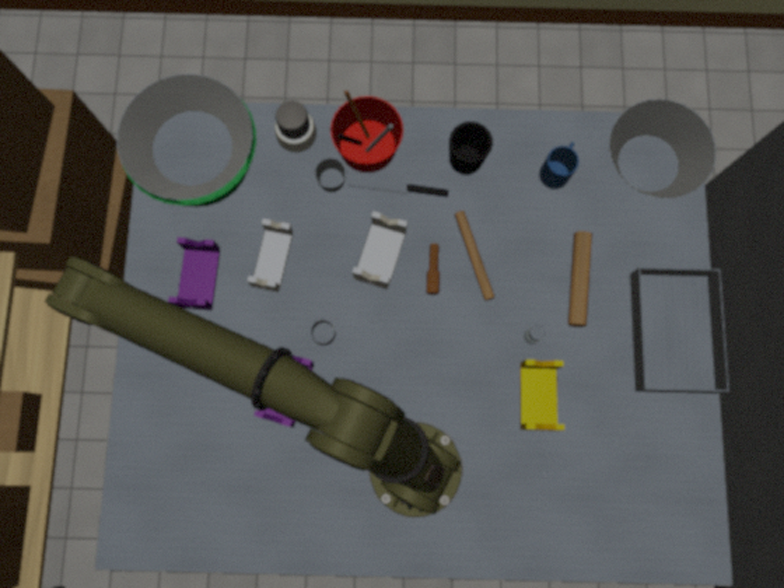

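View pics/side0.png

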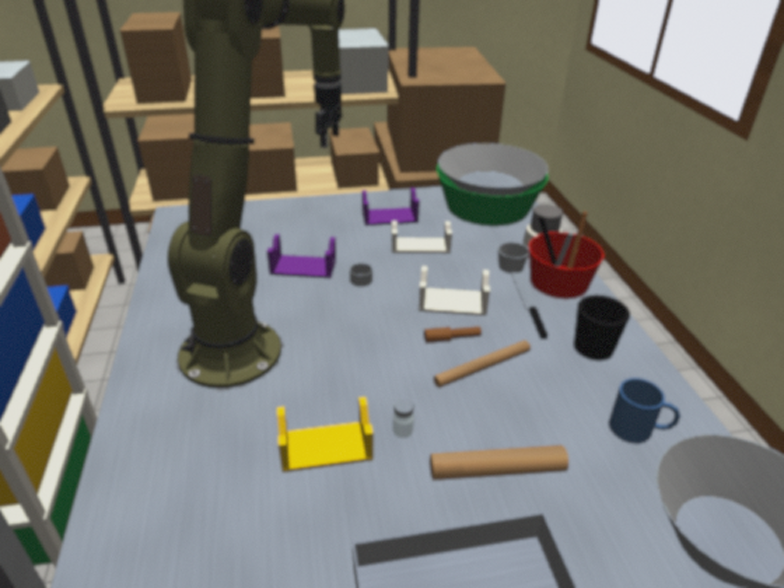

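The top view shows (in 1.4x pixels) the thick pin near (581,279), the slim pin near (474,255), the wide white stand near (381,248) and the narrow white one near (271,254). The side view agrees. Next I'll enlarge the crops.

```bash
python3 - <<'E'
from h import *
import pickle
t=pickle.load(open("top0.pkl","rb"));s=pickle.load(open("side0.pkl","rb"))
def crop(f,c,k):
    im=np.array(f["color"])[:,:,::-1][c[1]:c[3],c[0]:c[2]]
    return cv2.resize(im,None,fx=k,fy=k,interpolation=cv2.INTER_CUBIC)
a=crop(t,(172,145,302,215),6); b=crop(s,(270,150,400,275),4.5)
cv2.imwrite("pics/c1.png",a); cv2.imwrite("pics/c2.png",b)
# wooden pins: colour segmentation in both views
for n,f in(("top",t),("side",s)):
    hsv=cv2.cvtColor(np.array(f["color"]),cv2.COLOR_RGB2HSV)
    m=((hsv[...,0]<20)&(hsv[...,1]>70)&(hsv[...,2]>60)).astype(np.uint8)
    k,l,st,c=cv2.connectedComponentsWithStats(m)
    for i in range(1,k):
        x,y,ww,hh,A=st[i]
        if 60<A<3000 and x>140 and (y>140 ): 
            r=cv2.minAreaRect(np.argwhere(l==i)[:,::-1].astype(np.float32)); print(n,st[i],c[i].round(2),np.round(r[0],1),np.round(r[1],1),round(r[2],1))
            pts=np.argwhere(l==i)[:,::-1].astype(float)
            z=23 if ((n=="top" and c[i][0]>380)or(n=="side" and c[i][1]>300)) else 14
            u=np.linalg.svd(pts-pts.mean(0),full_matrices=False)[2][0]; h=max(r[1])/2+.5
            P=w(f,*c[i],z);d=w(f,*(c[i]+u*h),z)-w(f,*(c[i]-u*h),z)
            print("   ",P.round(1),np.linalg.norm(d).round(1),np.degrees(np.arctan2(d[1],d[0])).round(1))
E
```

```text
top [326 151  27  63 446] [338.59 182.54] [338.4 182. ] [65.5  7. ] 70.4
    [ 531.2 -144.5   14. ] 242.5 -161.2
top [406 166  16  67 817] [413.9  199.08] [413.9 198.9] [12.4 66.5] 3.6
    [ 474.9 -408.8   23. ] 246.0 174.7
top [305 174   9  36 252] [309.16 193.04] [309.  191.5] [35.  8.] 90.0
    [490.  -39.9  14. ] 131.8 178.6
side [391 164  15  22 158] [397.93 171.7 ] [395.5 173.3] [13.7 19.9] 21.8
    [898.1 313.9  14. ] 166.3 -111.8
side [304 234  39  10 265] [320.97 237.67] [323.  237.5] [ 8.4 38.5] 85.2
    [488.5 -34.7  14. ] 127.9 -2.1
side [311 244  67  31 525] [343.46 259.06] [344.  258.9] [ 7.6 70.9] 68.2
    [ 528.5 -143.8   14. ] 246.9 -161.1
side [ 308  319   98   23 1640] [355.83 329.47] [356.4 329.5] [17.2 97.1] 86.2
    [ 476.5 -406.8   23. ] 246.4 174.5
```

View pics/c1.png

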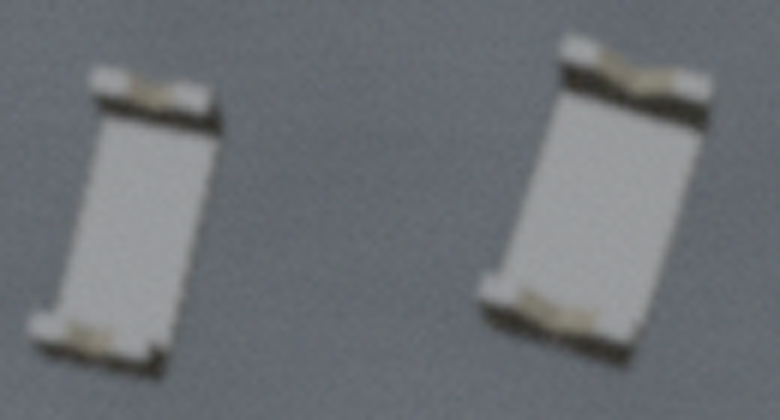

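View pics/c2.png

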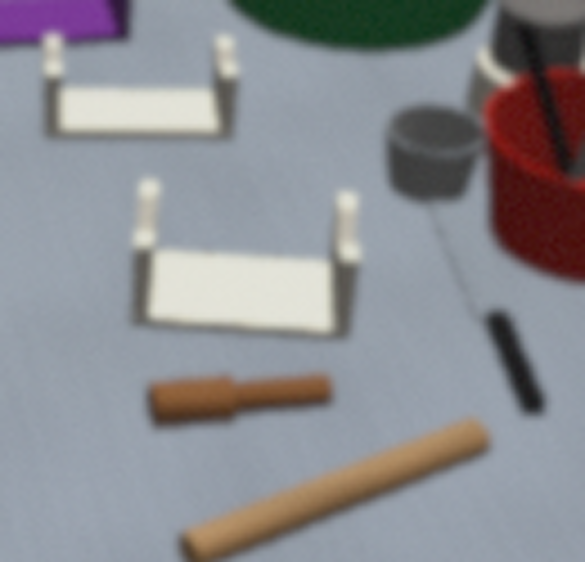

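The crops show both white stands with notches on the boards, so I'll fit each stand's pose from the board-end corners I read in both views.

```bash
python3 - <<'E'
from h import *
import pickle
from scipy.optimize import least_squares
t=pickle.load(open("top0.pkl","rb"));s=pickle.load(open("side0.pkl","rb"))
T=lambda x,y:(172+(x+.5)/6-.5,145+(y+.5)/6-.5)
S=lambda x,y:(270+(x+.5)/4.5-.5,150+(y+.5)/4.5-.5)
D={"wide":(45,74,[(75,1,566,48),(75,-1,711,88),(-75,1,482,290),(-75,-1,634,342)],[(-75,1,149,179),(-75,-1,144,247),(75,1,347,192),(75,-1,350,262)]),
"narrow":(35,64,[(75,1,93,80),(75,-1,213,101),(-75,1,32,328),(-75,-1,163,356)],[(-75,1,52,33),(-75,-1,50,76),(75,1,225,38),(75,-1,230,78)])}
for n,(h,z,A,B) in D.items():
    def res(q,which):
        o=[];c,sn=np.cos(q[2]),np.sin(q[2])
        for f,L,F in((t,A,T),(s,B,S)):
            if f is t and 't' not in which or f is s and 's' not in which: continue
            for a,b,x,y in L:
                b=b*h; o+=list(np.array(px(f,(q[0]+c*a-sn*b,q[1]+sn*a+c*b,z)))-F(x,y))
        return np.array(o)
    for wh in("ts","t","s"):
        r=least_squares(res,[600,200,-.2],args=(wh,),x_scale=[10,10,.1]); print(n,wh,r.x[:2].round(1),np.degrees(r.x[2]).round(1),np.abs(r.fun).max().round(2),r.fun.round(1) if wh=="ts" else "")
s=telemetry.sense();print(R.from_quat(s["eef_rot"][[1,2,3,0]]).as_matrix().round(3),manip.tip_reach)
E
```

```text
wide ts [530.9  94.9] -16.2 1.34 [-0.3  0.1  0.2  0.9  0.3 -0.4  0.1 -1.3 -0.   0.2 -0.4 -0.1 -0.3  0.1
 -0.1 -0.4]
wide t [530.1  95.2] -16.1 1.13 
wide s [531.5  94.6] -16.3 0.32 
narrow ts [511.8 367. ] -9.7 1.15 [ 0.5  0.3  0.1  0.5  0.7 -0.  -1.1 -0.8 -0.2  0.6  0.6 -0.  -0.5 -0.4
  0.  -0.4]
narrow t [511.7 367.2] -9.1 0.92 
narrow s [511.8 366.6] -11.8 0.35 
[[ 0.447  0.894 -0.001]
 [ 0.894 -0.447 -0.002]
 [-0.002  0.    -1.   ]] 173.4
```

```bash
cat > go.py <<'E'
import sys
from h import *
x,y,z,yaw=map(float,sys.argv[1:5]); s=telemetry.sense()
M=R.from_quat(s["eef_rot"][[1,2,3,0]]).as_matrix()
d=M.T@(np.array([x,y,z])-s["position"])/40
cy=np.degrees(np.arctan2(M[1,0],M[0,0])); t=-((yaw-cy+180)%360-180)/5
print("t",round(s["clock"],2),"pos",s["position"].round(1),"yaw",cy.round(1),"op",s["opening"].round(1),"F",s["force"].round(1),"tilt",M[:,2].round(3),"| shift",d.round(2),"turn",round(t,2))
E
python3 go.py 550 150 340 84.6
```

```text
Traceback (most recent call last):
  File "go.py", line 7, in <module>
    print("t",round(s["clock"],2),"pos",s["position"].round(1),"yaw",cy.round(1),"op",s["opening"].round(1),"F",s["force"].round(1),"tilt",M[:,2].round(3),"| shift",d.round(2),"turn",round(t,2))
                                                                                      ^^^^^^^^^^^^^^^^^^
AttributeError: 'float' object has no attribute 'round'
```

```bash
sed -i 's/s\["opening"\].round(1)/round(float(s["opening"]),1)/; s/cy.round(1)/round(float(cy),1)/' go.py; python3 go.py 550 150 360 84.6
```

```text
t 0.1 pos [290.7 581.2 403.7] yaw 63.4 op 85.2 F [ 0.5 -0.6 -1. ] tilt [-0.001 -0.002 -1.   ] | shift [-6.74 10.62  1.11] turn -4.23
```

```bash
python3 -m handwheel '[85,-6.7,10.6,1,-4.2,85,-6.7,10.6,1,-4.2,85,-6.7,10.6,1,-4.2,85,-6.7,10.6,1,-4.2,85,-6.7,10.6,1,-4.2]' 30; python3 go.py 560 100 340 84.6
```

```text
clock: 0.72
position: [452.5, 312.6, 379.5]
eef_rot: [-0.0, 0.741, 0.672, -0.0]
force: [0.1, -0.1, 1.2]
opening: 84.7
t 0.72 pos [452.5 312.6 379.5] yaw 84.4 op 84.7 F [ 0.1 -0.1  1.2] tilt [-0. -0. -1.] | shift [-5.03  3.19  0.99] turn -0.04
```

```bash
python3 -m handwheel '[85,-5,3.2,1,0,85,-5,3.2,1,0,85,-5,3.2,1,0,85,-5,3.2,1,0,85,-5,3.2,1,0]'; python3 go.py 476 -408 300 84.6
```

```text
clock: 1.35
position: [560.9, 97.4, 338.7]
eef_rot: [0.001, 0.744, 0.668, -0.002]
force: [-0.3, -0.3, 0.5]
opening: 85.3
t 1.35 pos [560.9  97.4 338.7] yaw 83.9 op 85.3 F [-0.3 -0.3  0.5] tilt [-0.001 -0.003 -1.   ] | shift [-12.79  -0.77   1.01] turn -0.14
```

```bash
python3 -m handwheel '[85,-12.8,-0.8,0.5,0,85,-12.8,-0.8,0.5,0,85,-12.8,-0.8,0.5,0,85,-12.8,-0.8,0.5,0,85,-12.8,-0.8,0.5,0]'; python3 go.py 476 -408 280 84.6
```

```text
clock: 1.98
position: [509.8, -205.7, 327.7]
eef_rot: [-0.0, 0.74, 0.673, 0.001]
force: [0.7, 1.4, -0.2]
opening: 84.9
t 1.98 pos [ 509.8 -205.7  327.7] yaw 84.5 op 84.9 F [ 0.7  1.4 -0.2] tilt [ 0.001  0.001 -1.   ] | shift [-5.12 -0.36  1.19] turn -0.01
```

```bash
python3 -m handwheel '[85,-5.1,-0.4,1.2,0,85,-5.1,-0.4,1.2,0,85,-5.1,-0.4,1.2,0,85,-5.1,-0.4,1.2,0,85,-5.1,-0.4,1.2,0]'; python3 - <<'E'
from h import *
f=cam("side"); save(f,"s1.png",(290,230,430,360),4.5)
s=telemetry.sense();M=R.from_quat(s["eef_rot"][[1,2,3,0]]).as_matrix()
print(s["position"],[ (np.array(px(f,s["position"]+M[:,2]*165+M[:,0]*e))-[290,230])*4.5 for e in(-45,45)])
E
python3 go.py 476 -408 180 84.6
```

```text
clock: 2.6
position: [473.6, -407.5, 278.7]
eef_rot: [-0.001, 0.742, 0.671, -0.001]
force: [-0.8, 0.4, -0.0]
opening: 85.3
[ 474.74716934 -405.83023218  279.09229818] [array([333.34858061, 400.22840409]), array([292.3351508 , 269.50171371])]
t 2.65 pos [ 474.7 -405.8  279.1] yaw 84.4 op 84.6 F [ 0.1  0.3 -0.7] tilt [-0.001  0.002 -1.   ] | shift [-0.05  0.04  2.48] turn -0.04
```

View pics/s1.png

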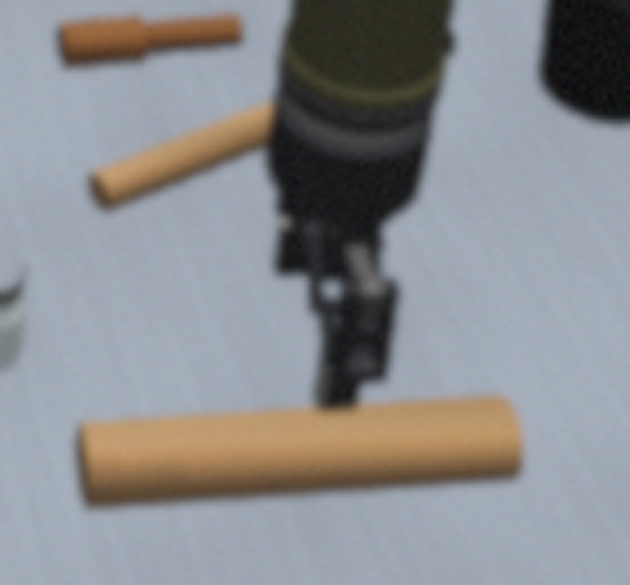

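The near fingertip is at (337,405), against a prediction of (333,400), so the calibration is consistent. The thick pin is undisturbed under the gripper, so I'll descend and grip.

```bash
python3 -m handwheel '[85,-0.05,0.05,0.8,0,85,-0.05,0.05,1.6,0,85,-0.05,0.05,2.2,0,85,-0.05,0.05,2.45,0,85,-0.05,0.05,2.45,0]'; python3 go.py 476 -408 180 84.6
```

```text
clock: 3.28
position: [477.1, -407.3, 181.7]
eef_rot: [-0.0, 0.74, 0.673, 0.0]
force: [0.2, -0.2, 0.4]
opening: 85.1
t 3.27 pos [ 477.1 -407.3  181.7] yaw 84.5 op 85.1 F [ 0.2 -0.2  0.4] tilt [ 0.     0.001 -1.   ] | shift [-0.02 -0.03  0.04] turn -0.01
```

```bash
python3 -m handwheel '[70,0,0,0,0,60,0,0,0,0,52,0,0,0,0,46,0,0,0,0,38,0,0,0,0]' 40; python3 -m handwheel '[38,0,0,0,0,38,0,0,0,0,38,0,0,0,0,38,0,0,0,0,38,0,0,0,0]' 40; python3 go.py 476 -408 250 84.6
```

```text
clock: 3.9
position: [476.4, -409.0, 182.3]
eef_rot: [0.0, 0.741, 0.672, 0.0]
force: [-1.8, 0.9, 4.3]
opening: 45.2
clock: 4.53
position: [476.4, -408.9, 182.3]
eef_rot: [0.0, 0.741, 0.672, 0.0]
force: [-1.3, 0.1, 5.2]
opening: 44.7
t 4.53 pos [ 476.4 -408.9  182.3] yaw 84.4 op 44.7 F [-1.3  0.1  5.2] tilt [ 0.001 -0.    -1.   ] | shift [ 0.02 -0.01 -1.69] turn -0.03
```

```bash
python3 -m handwheel '[38,0,0,-0.2,0,38,0,0,-0.6,0,38,0,0,-1.3,0,38,0,0,-2.1,0,38,0,0,-2.9,0]'; python3 - <<'E'
from h import *
f=cam("side"); save(f,"s2.png",(270,200,430,340),4.5)
print(telemetry.sense()["position"])
E
python3 go.py 531 95 320 73.8
```

```text
clock: 5.15
position: [476.0, -408.7, 299.2]
eef_rot: [-0.0, 0.741, 0.672, -0.0]
force: [-0.3, 0.2, -3.8]
opening: 44.6
[ 476.91916751 -410.04855171  304.14663425]
t 5.2 pos [ 476.9 -410.   304.1] yaw 84.4 op 44.9 F [ 1.7 -1.1  0.1] tilt [ 0.006 -0.004 -1.   ] | shift [12.7   0.12 -0.44] turn 2.12
```

View pics/s2.png

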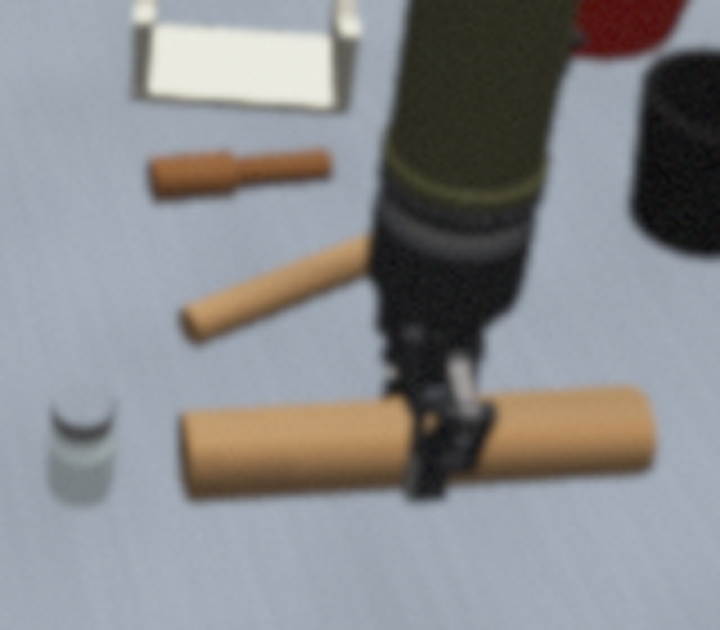

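The pin is lifted level, with its ends at x 183 and 655 and the fingers near x 428, so it is gripped close to its centre. I'll carry it over the wide stand.

```bash
python3 -m handwheel '[38,1,0,-0.2,0,38,2.4,0.1,-0.4,0.5,38,3.8,0.1,-0.4,1,38,5.2,0.1,-0.4,1.5,38,6.6,0.1,-0.4,2]'; python3 go.py 531 95 315 73.8
```

```text
clock: 5.82
position: [505.5, -144.6, 313.6]
eef_rot: [0.0, 0.797, 0.604, 0.0]
force: [1.3, 0.2, -2.6]
opening: 44.9
t 5.83 pos [ 505.5 -144.6  313.6] yaw 74.3 op 44.9 F [ 1.3  0.2 -2.6] tilt [ 0.001  0.    -1.   ] | shift [ 5.94 -1.   -0.03] turn 0.11
```

```bash
python3 -m handwheel '[38,1.4,-0.2,0,0.1,38,2.8,-0.5,0,0.1,38,4.2,-0.7,0,0.1,38,5.3,-0.9,0,0.1,38,5.95,-1,0,0.1]'; python3 -m handwheel '[38,0,0,0.3,0,38,0,0,0.6,0,38,0,0,0.6,0,38,0,0,0.6,0,38,0,0,0.6,0]'; python3 - <<'E'
from h import *
for n in("side","top"):
  f=cam(n); save(f,n+"3.png",(280,150,390,240) if n=="side" else (215,130,305,220),6)
  print(n,telemetry.sense()["position"])
E
python3 go.py 531 95 241 73.8
```

```text
clock: 6.45
position: [530.8, 96.5, 313.4]
eef_rot: [-0.0, 0.798, 0.603, 0.0]
force: [0.5, -0.4, -4.0]
opening: 44.8
clock: 7.08
position: [531.5, 93.1, 290.2]
eef_rot: [0.0, 0.799, 0.601, 0.0]
force: [0.1, 0.2, -2.6]
opening: 44.7
side [531.44202658  93.26773785 290.22998798]
top [531.40802913  93.36495469 290.17207526]
t 7.17 pos [531.4  93.4 290.2] yaw 73.9 op 45.2 F [ 0.4  0.  -4.2] tilt [ 0.001  0.    -1.   ] | shift [ 0.04 -0.02  1.23] turn 0.02
```

View pics/side3.png

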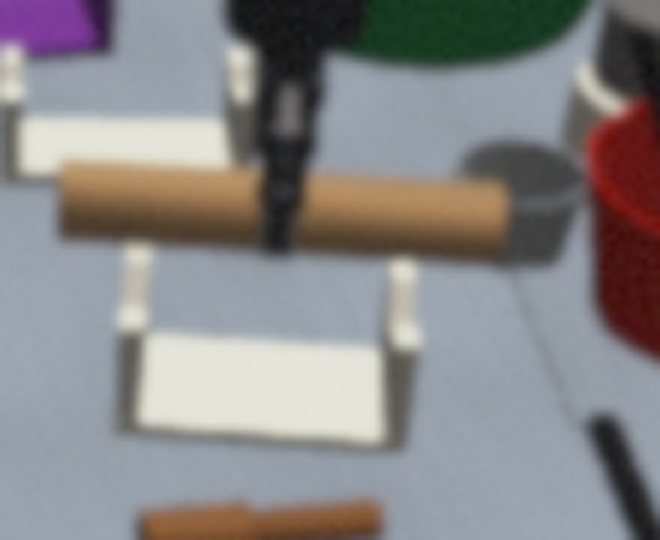

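The pin is over the wide stand, with its ends at x 60 and 508 and the stand's boards at x 135 and 403. I'll compute the offsets.

```bash
python3 - <<'E'
from h import *
a=np.radians(-16.2);ax=np.array([np.cos(a),np.sin(a),0])
f=vision.grab_frame("side")
for z,c in((131.7,[531.4,93.4]),):
  for e in(-120,0,120): print(e,((np.array(px(f,np.array([*c,z])+ax*e))-[280,150])*6).round(0))
hsv=cv2.cvtColor(np.array(f["color"]),cv2.COLOR_RGB2HSV)[150:240,280:390]
m=((hsv[...,0]<20)&(hsv[...,1]>70)&(hsv[...,2]>60)).astype(np.uint8);m[50:]=0; m[:,85:]=0
p=np.argwhere(m>0)[:,::-1]*6.+3;print(p.min(0),p.max(0))
E
```

```text
-120 [ 56. 190.]
0 [275. 203.]
120 [497. 217.]
[ 63. 165.] [507. 255.]
```

View pics/top3.png

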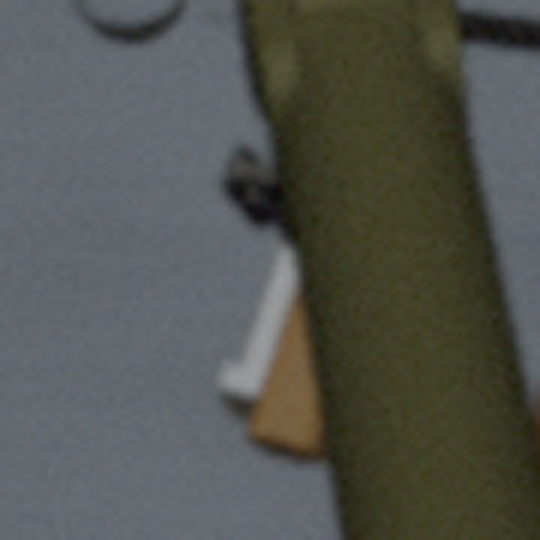

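```bash
python3 -m handwheel '[38,0,-0.1,0.2,0,38,0.05,-0.1,0.4,0,38,0.05,-0.1,0.6,0,38,0.05,-0.1,0.7,0,38,0.05,-0.1,0.7,0]'; python3 - <<'E'
from h import *
f=cam("side"); save(f,"s4.png",(280,160,390,240),7)
s=telemetry.sense();P=s["position"];a=np.radians(-16.2);ax=np.array([np.cos(a),np.sin(a),0])
print(P)
hsv=cv2.cvtColor(np.array(f["color"]),cv2.COLOR_RGB2HSV)
m=((hsv[...,0]<20)&(hsv[...,1]>70)&(hsv[...,2]>60)); m[:160]=0;m[210:]=0;m[:,:280]=0;m[:,366:]=0
mid=lambda A:[(c,np.nonzero(m[:,c])[0].mean().round(2),m[:,c].sum()) for c in A]
print(mid([288,292,296,300,304,310,316,334,340,346,352,358,361,364]))
for e in(-120,-90,-50,50,90,120): print(e,np.round(px(f,P-[0,0,158.5]+ax*e),1))
E
python3 go.py 531 95 241 73.8
```

```text
clock: 7.85
position: [527.8, 96.6, 261.2]
eef_rot: [-0.0, 0.799, 0.601, -0.0]
force: [0.0, -0.2, -2.8]
opening: 44.7
[527.97998169  96.59349188 261.60295993]
[(288, np.float64(nan), np.int64(0)), (292, np.float64(189.5), np.int64(12)), (296, np.float64(189.5), np.int64(12)), (300, np.float64(190.0), np.int64(11)), (304, np.float64(190.0), np.int64(11)), (310, np.float64(190.5), np.int64(12)), (316, np.float64(191.0), np.int64(11)), (334, np.float64(192.0), np.int64(11)), (340, np.float64(192.5), np.int64(12)), (346, np.float64(193.0), np.int64(11)), (352, np.float64(193.0), np.int64(11)), (358, np.float64(193.0), np.int64(13)), (361, np.float64(190.5), np.int64(6)), (364, np.float64(nan), np.int64(0))]
-120 [287.9 188.5]
-90 [296.9 189.1]
-50 [308.9 189.9]
50 [339.1 191.8]
90 [351.3 192.5]
120 [360.5 193.1]
t 7.9 pos [528.   96.6 261.6] yaw 73.9 op 44.4 F [ 0.3  0.7 -2.6] tilt [-0. -0. -1.] | shift [-0.02  0.08  0.52] turn 0.02<stdin>:7: RuntimeWarning: Mean of empty slice.
  ret = ret.dtype.type(ret / rcount)
```

View pics/s4.png

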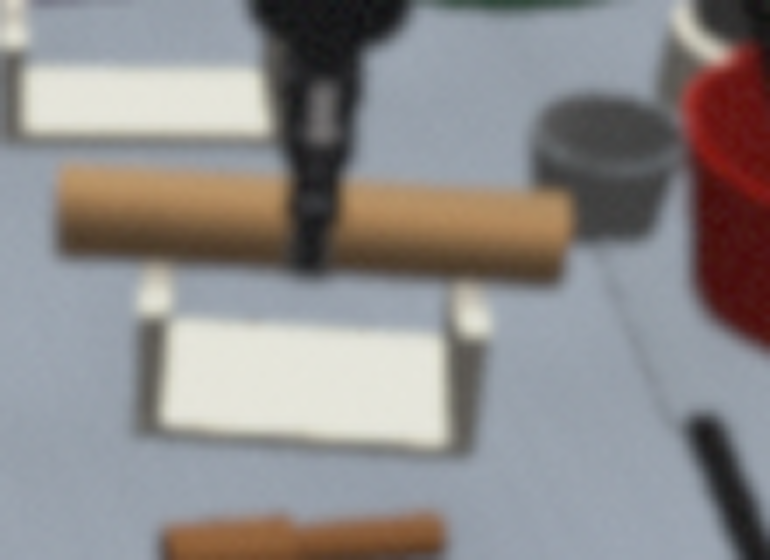

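The pin is level, its yaw matches the stand, and it is centred to about 1 mm. I'll lower it gently.

```bash
python3 -m handwheel '[38,-0.02,0,0.1,0,38,-0.02,0,0.2,0,38,-0.02,0,0.29,0,38,-0.02,0,0.37,0,38,-0.02,0,0.4,0]'; python3 -m handwheel '[38,0,0,0.02,0,38,0,0,0.04,0,38,0,0,0.06,0,38,0,0,0.08,0,38,0,0,0.08,0]'; python3 go.py 528 96 241 73.8
```

```text
clock: 8.52
position: [527.8, 96.2, 245.8]
eef_rot: [-0.0, 0.799, 0.601, 0.0]
force: [-1.1, 1.0, 0.5]
opening: 45.1
clock: 9.15
position: [528.5, 97.1, 244.1]
eef_rot: [-0.0, 0.799, 0.602, 0.002]
force: [-0.9, 3.8, 7.3]
opening: 44.6
t 9.15 pos [528.5  97.1 244.1] yaw 74.0 op 44.6 F [-0.9  3.8  7.3] tilt [ 0.003  0.003 -1.   ] | shift [-0.03 -0.01  0.08] turn 0.03
```

```bash
python3 -m handwheel '[38,0.02,0,0,0,38,0.03,0,0,0,38,0.03,0,0.01,0,38,0.03,0,0.02,0,38,0.03,0,0.02,0]'; python3 go.py 528 96 241 73.8
```

```text
clock: 9.78
position: [528.9, 98.0, 243.3]
eef_rot: [0.0, 0.799, 0.602, 0.002]
force: [1.0, 3.9, 6.9]
opening: 44.7
t 9.78 pos [528.9  98.  243.3] yaw 74.0 op 44.7 F [1.  3.9 6.9] tilt [ 0.003  0.002 -1.   ] | shift [-0.06 -0.01  0.06] turn 0.03
```

```bash
python3 -m handwheel '[38,0.02,0,0,0,38,0.03,0,0.01,0,38,0.04,0,0.02,0,38,0.05,0,0.03,0,38,0.05,0,0.03,0]'; python3 go.py 528 96 241 73.8;  python3 - <<'E'
from h import *
f=cam("side"); save(f,"s5.png",(280,160,380,240),8)
E
```

```text
clock: 10.4
position: [529.4, 99.3, 242.1]
eef_rot: [0.0, 0.799, 0.601, 0.002]
force: [-1.0, 2.2, 7.2]
opening: 44.9
t 10.4 pos [529.4  99.3 242.1] yaw 73.9 op 44.9 F [-1.   2.2  7.2] tilt [ 0.003  0.001 -1.   ] | shift [-0.09 -0.01  0.03] turn 0.02
```

View pics/s5.png

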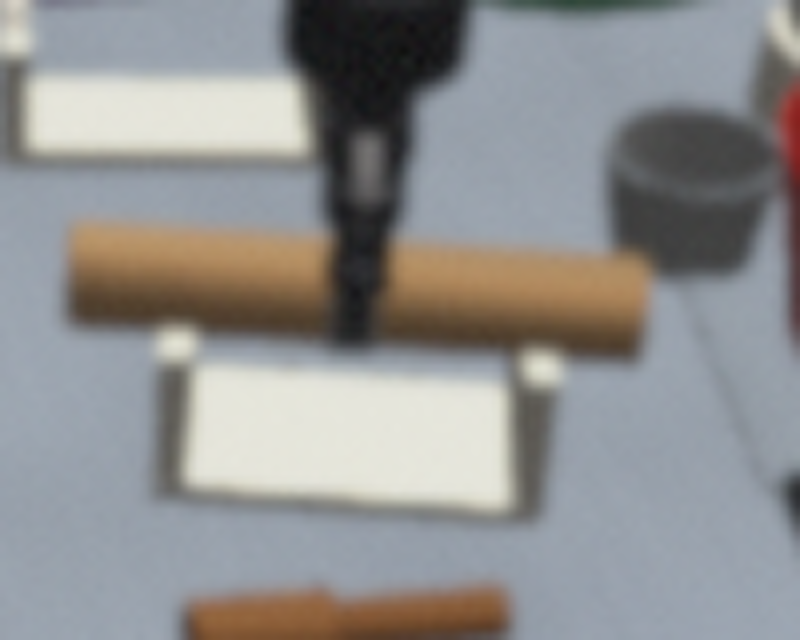

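The pin is in both notches and overhangs by 107 px on the left and 109 px on the right. The force is small, so I'll release slowly.

```bash
python3 -m handwheel '[38,0.03,0,0.01,0,38,0.03,0,0.02,0,40,0.03,0,0.02,0,44,0.03,0,0.02,0,46,0.03,0,0.02,0]' 20;python3 go.py 528 96 241 73.8; python3 -m handwheel '[50,0,0,0,0,55,0,0,0,0,65,0,0,0,0,75,0,0,0,0,85,0,0,0,0]' 20; python3 go.py 528 96 300 73.8
```

```text
clock: 11.08
position: [529.5, 99.8, 240.5]
eef_rot: [0.001, 0.799, 0.601, 0.001]
force: [-0.5, 1.7, 0.5]
opening: 45.8
t 11.07 pos [529.5  99.8 240.5] yaw 73.9 op 45.8 F [-0.5  1.7  0.5] tilt [ 0.002  0.    -1.   ] | shift [-0.1  -0.01 -0.01] turn 0.02
clock: 11.7
position: [528.9, 100.1, 239.6]
eef_rot: [0.0, 0.799, 0.601, -0.0]
force: [-0.5, 0.8, 0.8]
opening: 84.8
t 11.7 pos [528.9 100.1 239.6] yaw 73.9 op 84.8 F [-0.5  0.8  0.8] tilt [-0. -0. -1.] | shift [-0.1   0.01 -1.51] turn 0.03
```

```bash
python3 -m handwheel '[85,0,0,-0.3,0,85,0,0,-0.9,0,85,0,0,-1.6,0,85,0,0,-2,0,85,0,0,-2,0]'; python3 - <<'E'
from h import *
f=cam("side"); im=np.array(f["color"]); save(f,"s6.png",(280,150,390,280),4.6)
E
python3 go.py 530 -144 290 108.9
```

```text
clock: 12.32
position: [529.4, 100.1, 321.3]
eef_rot: [0.0, 0.799, 0.601, 0.001]
force: [0.0, 0.1, -0.3]
opening: 84.9
t 12.38 pos [528.9 100.1 320. ] yaw 73.9 op 85.0 F [ 0.3 -0.1 -0.8] tilt [ 0.001  0.    -1.   ] | shift [-5.86  1.72  0.75] turn -6.99
```

View pics/s6.png

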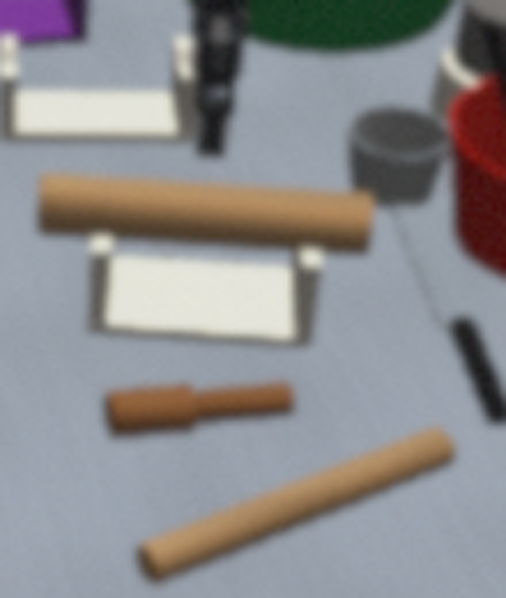

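The thick pin is seated, overhanging 61 px and 62 px. Next is the slim pin. I've viewed 11 pictures, so I'll rely on numeric checks and keep the last view for the end.

```bash
python3 -m handwheel '[85,-1.2,0.35,0,-1.5,85,-2.6,0.8,0.2,-3,85,-4,1.2,0.4,-5,85,-5.3,1.6,0.7,-7,85,-5.85,1.7,0.75,-7]'; python3 -m handwheel '[85,0,0,0.2,0,85,0,0,0.2,0,85,0,0,0.2,0,85,0,0,0.2,0,85,0,0,0.2,0]';  python3 go.py 530 -144 176 108.9
```

```text
clock: 13.0
position: [528.2, -146.6, 287.6]
eef_rot: [-0.001, 0.582, 0.813, -0.001]
force: [0.2, -0.7, 0.4]
opening: 85.1
clock: 13.62
position: [529.7, -143.0, 282.0]
eef_rot: [0.0, 0.581, 0.814, 0.0]
force: [-0.3, 0.3, 0.1]
opening: 85.3
t 13.62 pos [ 529.7 -143.   282. ] yaw 109.0 op 85.3 F [-0.3  0.3  0.1] tilt [ 0.001  0.    -1.   ] | shift [-0.03 -0.    2.65] turn 0.02
```

```bash
python3 -m handwheel '[85,-0.03,0,0.8,0,85,-0.03,0,1.6,0,85,-0.03,0,2.3,0,85,-0.03,0,2.6,0,85,-0.03,0,2.65,0]';  python3 -m handwheel '[70,0,0,0,0,60,0,0,0,0,50,0,0,0,0,42,0,0,0,0,35,0,0,0,0]' 30;python3 go.py 530 -144 175 108.9
```

```text
clock: 14.25
position: [529.9, -144.6, 175.5]
eef_rot: [-0.0, 0.581, 0.814, -0.0]
force: [-0.1, 0.0, -0.1]
opening: 85.3
clock: 14.88
position: [529.9, -144.7, 175.8]
eef_rot: [0.0, 0.581, 0.814, 0.0]
force: [0.4, 0.5, -0.1]
opening: 35.2
t 14.88 pos [ 529.9 -144.7  175.8] yaw 108.9 op 35.2 F [ 0.4  0.5 -0.1] tilt [ 0.  0. -1.] | shift [0.02 0.01 0.02] turn 0.01
```

```bash
python3 -m handwheel '[30,0,0,0,0,26,0,0,0,0,20,0,0,0,0,20,0,0,0,0,20,0,0,0,0]' 30; python3 -m handwheel '[20,0,0,-0.2,0,20,0,0,-0.6,0,20,0,0,-1.3,0,20,0,0,-2,0,20,0,0,-3,0]' 35;python3 go.py 500 120 320 80
```

```text
clock: 15.5
position: [529.9, -144.7, 175.8]
eef_rot: [-0.0, 0.581, 0.814, 0.0]
force: [-0.3, 0.3, 3.4]
opening: 27.0
clock: 16.12
position: [529.4, -144.7, 296.9]
eef_rot: [-0.0, 0.581, 0.814, -0.0]
force: [1.6, 0.8, -1.4]
opening: 26.8
t 16.12 pos [ 529.4 -144.7  296.9] yaw 108.9 op 26.8 F [ 1.6  0.8 -1.4] tilt [-0.001  0.    -1.   ] | shift [ 6.5   1.45 -0.58] turn 5.78
```

```bash
python3 -m handwheel '[20,1.2,0.25,-0.3,1,20,2.6,0.6,-0.6,2.5,20,4,0.9,-0.6,4,20,5.4,1.2,-0.6,5.5,20,6.5,1.45,-0.6,5.8]' ;python3 go.py 511 369 320 80
```

```text
clock: 16.75
position: [499.7, 122.5, 321.0]
eef_rot: [0.0, 0.766, 0.642, 0.001]
force: [0.2, 0.3, -1.5]
opening: 26.7
t 16.75 pos [499.7 122.5 321. ] yaw 79.9 op 26.7 F [ 0.2  0.3 -1.5] tilt [ 0.002  0.001 -1.   ] | shift [ 6.12 -0.8   0.03] turn -0.02
```

```bash
python3 -m handwheel '[20,1.2,-0.1,0,0,20,2.6,-0.3,0,0,20,4,-0.5,0,0,20,5.4,-0.7,0,0,20,6.1,-0.8,0,0]' ; python3 -m handwheel '[20,0,0,0.4,0,20,0,0,0.8,0,20,0,0,1.2,0,20,0,0,1.35,0,20,0,0,1.4,0]'; python3 - <<'E'
from h import *
f=cam("side")
s=telemetry.sense();P=s["position"];print(P)
hsv=cv2.cvtColor(np.array(f["color"]),cv2.COLOR_RGB2HSV)
C=np.array(px(f,P-[0,0,162])).round().astype(int);print(C)
m=((hsv[...,0]<20)&(hsv[...,1]>70)&(hsv[...,2]>60)); q=np.zeros_like(m);q[C[1]-9:C[1]+9,C[0]-42:C[0]+42]=1;m&=q
for c in range(C[0]-42,C[0]+42,3):
  r=np.nonzero(m[:,c])[0]
  if len(r): print(c,r.mean().round(2),len(r),end=" | ")
p=np.argwhere(m);print(p[:,1].min(),p[:,1].max())
for y in(-9,-10,-11):
  a=np.radians(y);ax=np.array([np.cos(a),np.sin(a),0]);print(y,[np.round(px(f,P-[0,0,162]+ax*e),1) for e in(-120,-60,60,120)])
E
python3 go.py 512 368 232 80
```

```text
clock: 17.38
position: [510.3, 369.8, 320.6]
eef_rot: [-0.001, 0.765, 0.644, 0.001]
force: [0.1, 0.4, 0.3]
opening: 26.7
clock: 18.0
position: [511.7, 365.3, 263.3]
eef_rot: [0.0, 0.767, 0.642, -0.0]
force: [0.8, 0.2, -1.5]
opening: 27.0
[511.73731587 365.48936099 263.50177114]
[301 154]
274 153.5 6 | 277 153.5 6 | 280 153.5 6 | 283 153.5 6 | 286 154.0 5 | 289 154.5 6 | 292 154.0 5 | 295 153.5 6 | 298 153.0 5 | 304 153.0 5 | 307 154.0 5 | 310 154.0 5 | 313 154.0 5 | 316 154.0 5 | 319 154.0 5 | 322 153.5 6 | 325 153.5 6 | 328 153.5 6 | 331 153.5 6 | 272 333
-9 [array([269.5, 153.7]), array([285.3, 153.6]), array([316.7, 153.5]), array([332.4, 153.5])]
-10 [array([269.5, 153.4]), array([285.3, 153.5]), array([316.7, 153.6]), array([332.4, 153.7])]
-11 [array([269.5, 153.1]), array([285.3, 153.4]), array([316.7, 153.8]), array([332.5, 154. ])]
t 18.05 pos [511.7 365.5 263.5] yaw 79.9 op 26.4 F [-0.8  0.6 -0.8] tilt [-0. -0. -1.] | shift [ 0.06 -0.    0.79] turn -0.02
```

```bash
python3 -m handwheel '[20,0.02,-0.05,0.1,0,20,0.04,-0.1,0.2,0,20,0.06,-0.14,0.3,0,20,0.06,-0.14,0.4,0,20,0.06,-0.14,0.45,0]'; python3 - <<'E'
from h import *
f=cam("side"); save(f,"s7.png",(265,130,345,190),9)
import pickle; pickle.dump(f,open("s7.pkl","wb"))
im=np.array(f["color"]).astype(int); hsv=cv2.cvtColor(np.array(f["color"]),cv2.COLOR_RGB2HSV)
m=((hsv[...,0]<20)&(hsv[...,1]>70)&(hsv[...,2]>60)); m[:148]=0;m[168:]=0;m[:,:262]=0;m[:,345:]=0
p=np.argwhere(m);print("pin cols",p[:,1].min(),p[:,1].max(), "rows",p[:,0].min(),p[:,0].max())
mid=[(c,np.nonzero(m[:,c])[0].mean()) for c in range(p[:,1].min()+1,p[:,1].max(),4) if m[:,c].any()];print(mid)
g=im.sum(2)
for r in range(162,182,2): print(r,g[r,272:332:1].tolist())
E
python3 go.py 512 368 232 80
```

```text
clock: 18.68
position: [506.4, 369.2, 245.3]
eef_rot: [0.0, 0.766, 0.642, -0.0]
force: [0.3, 1.0, -1.6]
opening: 26.7
pin cols 270 332 rows 155 160
[(271, np.float64(157.0)), (275, np.float64(157.5)), (279, np.float64(158.0)), (283, np.float64(158.0)), (287, np.float64(158.0)), (291, np.float64(158.0)), (295, np.float64(157.0)), (303, np.float64(157.5)), (307, np.float64(158.0)), (311, np.float64(158.0)), (315, np.float64(158.0)), (319, np.float64(158.0)), (323, np.float64(158.0)), (327, np.float64(157.5)), (331, np.float64(157.0))]
162 [403, 398, 400, 398, 394, 394, 394, 409, 434, 456, 450, 429, 401, 389, 387, 386, 387, 385, 385, 387, 388, 390, 388, 378, 335, 282, 241, 227, 234, 275, 315, 364, 375, 370, 370, 364, 360, 364, 369, 368, 371, 370, 374, 367, 355, 344, 380, 418, 432, 427, 403, 385, 383, 376, 379, 379, 377, 377, 389, 411]
164 [487, 486, 482, 488, 482, 482, 482, 515, 586, 623, 625, 577, 517, 483, 468, 471, 471, 470, 473, 472, 475, 479, 477, 472, 461, 448, 441, 447, 445, 451, 460, 465, 472, 469, 472, 473, 472, 479, 477, 475, 481, 484, 482, 479, 457, 431, 479, 566, 615, 609, 5
[... 1914 characters left out ...]
454, 400, 331, 295, 340, 443, 526, 563, 572, 571, 575, 571, 573, 568, 571, 574, 573, 576, 577, 579, 577, 579, 581, 575, 581, 577, 578, 581, 583, 585, 585, 586, 583, 583, 586, 587, 589, 597, 590, 554, 453, 353, 313, 347, 422, 469, 478, 477, 477, 482, 481, 483, 473, 474]
180 [477, 476, 480, 478, 472, 472, 462, 429, 388, 362, 359, 368, 376, 381, 379, 380, 380, 381, 383, 384, 381, 379, 385, 388, 386, 381, 384, 386, 384, 385, 388, 388, 389, 389, 395, 389, 394, 393, 395, 394, 399, 401, 394, 392, 393, 387, 371, 355, 351, 388, 438, 472, 481, 482, 484, 481, 483, 478, 477, 483]
t 18.73 pos [506.4 369.1 245.1] yaw 79.9 op 26.4 F [-0.   0.  -0.4] tilt [-0. -0. -1.] | shift [-0.    0.14  0.33] turn -0.02
```

```bash
python3 - <<'E'
from h import *
import pickle
f=pickle.load(open("s7.pkl","rb"))
def ext(c,yaw,r,f=f):
    a=np.radians(yaw);ax=np.array([np.cos(a),np.sin(a),0]);n=np.array([-ax[1],ax[0],0])
    q=np.array([px(f,np.array(c)+ax*e+r*(np.cos(k)*n+np.sin(k)*np.array([0,0,1]))) for e in(-120,120) for k in np.linspace(0,6.28,40)])
    return np.r_[q.min(0),q.max(0)].round(2)
print("thick at stand fit",ext((530.9,94.9,82.5),-16.2,23),ext((531,98,82.5),-16.2,23))
print("slim now if at cam stand",ext((511.8,367,83),-10,14),ext((511.8,369,83),-10,14),"seated",ext((511.8,367,69.8),-10,14))
hsv=cv2.cvtColor(np.array(f["color"]),cv2.COLOR_RGB2HSV)
# sub-pixel pin extents: profile of (R-B) along middle of pin, half-level crossing
im=np.array(f["color"]).astype(float); d=im[...,0]-im[...,2]
for nm,rows,lo,hi,wd in(("slim",range(156,160),262,345,3),("thick",range(190,198),280,372,3)):
    for rr in (rows,):
        pr=d[list(rr)].mean(0); mx=np.median(pr[lo+15:hi-20]); bg=np.median(np.r_[pr[lo:lo+4]])
        h=(mx+bg)/2; i=[k for k in range(lo,hi) if (pr[k]-h)*(pr[k+1]-h)<0]
        print(nm,[round(k+(h-pr[k])/(pr[k+1]-pr[k]),2) for k in i])
E
```

```text
thick at stand fit [288.15 187.06 361.7  205.38] [287.99 186.56 361.41 204.85]
slim now if at cam stand [269.44 153.83 332.44 161.48] [269.35 153.59 332.29 161.23] seated [269.44 156.88 332.15 164.48]
slim [np.float64(269.53), np.float64(297.31), np.float64(301.32), np.float64(332.39)]
thick [np.float64(288.32), np.float64(360.79)]
```

Both pins match the positions predicted from the fitted stands, to about 1 mm along the axis. I'll lower the slim pin.

```bash
python3 -m handwheel '[20,0,0,0.05,0,20,0,0,0.1,0,20,0,0,0.15,0,20,0,0,0.2,0,20,0,0,0.22,0]'; python3 -m handwheel '[20,0,0,0.02,0,20,0,0,0.03,0,20,0,0,0.04,0,20,0,0,0.05,0,20,0,0,0.05,0]'; python3 go.py 512 368 232 80
```

```text
clock: 19.35
position: [506.5, 369.3, 237.0]
eef_rot: [-0.0, 0.766, 0.642, 0.0]
force: [0.7, -0.1, -0.2]
opening: 26.5
clock: 19.98
position: [506.7, 370.0, 236.0]
eef_rot: [-0.0, 0.766, 0.642, 0.001]
force: [-0.4, 2.3, 5.9]
opening: 26.9
t 19.98 pos [506.7 370.  236. ] yaw 79.9 op 26.9 F [-0.4  2.3  5.9] tilt [ 0.002  0.002 -1.   ] | shift [-0.03  0.14  0.1 ] turn -0.01
```

```bash
python3 -m handwheel '[20,0.02,0,0,0,20,0.04,0,0.01,0,20,0.05,0,0.02,0,20,0.06,0,0.03,0,20,0.06,0,0.03,0]'; python3 -m handwheel '[20,0.01,0,0,0,20,0.02,0,0.01,0,20,0.03,0,0.02,0,20,0.04,0,0.03,0,20,0.04,0,0.03,0]'; python3 go.py 512 368 232 80
```

```text
clock: 20.6
position: [507.2, 372.0, 234.2]
eef_rot: [-0.0, 0.766, 0.642, 0.001]
force: [1.4, 2.0, 4.6]
opening: 26.8
clock: 21.22
position: [507.4, 373.4, 232.8]
eef_rot: [0.0, 0.766, 0.642, 0.001]
force: [0.6, 2.1, 5.2]
opening: 26.6
t 21.23 pos [507.4 373.4 232.8] yaw 79.9 op 26.6 F [0.6 2.1 5.2] tilt [ 0.001  0.001 -1.   ] | shift [-0.11  0.14  0.02] turn -0.01
```

```bash
python3 -m handwheel '[20,0.01,0,0,0,20,0.02,0,0.01,0,20,0.03,0,0.015,0,20,0.04,0,0.02,0,20,0.04,0,0.02,0]'; python3 -m handwheel '[20,0.01,0,0,0,20,0.02,0,0.01,0,20,0.02,0,0.01,0,20,0.02,0,0.01,0,20,0.02,0,0.01,0]'; python3 go.py 512 368 232 80; python3 - <<'E'
from h import *
f=cam("side"); save(f,"s8.png",(262,130,342,190),9)
im=np.array(f["color"]).astype(float); d=im[...,0]-im[...,2]
for c in range(272,332,4):
  k=d[150:172,c]; k=np.clip(k-20,0,None); print(c,round((k*np.arange(150,172)).sum()/max(k.sum(),1),2),end=" ")
E
```

```text
clock: 21.85
position: [507.6, 374.6, 231.7]
eef_rot: [0.0, 0.767, 0.642, 0.0]
force: [0.4, 1.3, 5.2]
opening: 26.8
clock: 22.48
position: [507.7, 374.9, 231.6]
eef_rot: [0.0, 0.767, 0.642, -0.0]
force: [-0.8, 0.2, 8.0]
opening: 27.1
t 22.48 pos [507.7 374.9 231.6] yaw 79.9 op 27.1 F [-0.8  0.2  8. ] tilt [-0.    -0.001 -1.   ] | shift [-0.15  0.14 -0.01] turn -0.02
272 159.24 276 159.28 280 159.23 284 159.38 288 159.56 292 159.5 296 158.92 300 0.0 304 159.44 308 159.48 312 159.48 316 159.52 320 159.49 324 159.77 328 159.67
```

The lateral force is gone, and the height matches the seated value of 231.8 mm. I'll release.

```bash
python3 -m handwheel '[20,0,0,-0.01,0,22,0,0,-0.01,0,25,0,0,-0.01,0,28,0,0,-0.01,0,30,0,0,-0.01,0]' 20; python3 -m handwheel '[34,0,0,-0.01,0,42,0,0,-0.01,0,55,0,0,-0.01,0,70,0,0,-0.01,0,85,0,0,-0.01,0]' 20; python3 -m handwheel '[85,0,0,-0.3,0,85,0,0,-0.9,0,85,0,0,-1.8,0,85,0,0,-2.8,0,85,0,0,-3.8,0]'; python3 go.py 420 450 400 80
```

```text
clock: 23.15
position: [507.0, 374.9, 230.4]
eef_rot: [0.0, 0.766, 0.642, -0.002]
force: [-1.7, -0.3, 0.3]
opening: 29.7
clock: 23.78
position: [507.6, 375.5, 232.2]
eef_rot: [0.0, 0.766, 0.642, 0.0]
force: [0.3, -0.3, -0.2]
opening: 84.6
clock: 24.4
position: [507.5, 375.4, 386.5]
eef_rot: [0.0, 0.766, 0.642, 0.001]
force: [0.0, 0.6, 0.1]
opening: 85.3
t 24.4 pos [507.5 375.4 386.5] yaw 79.9 op 85.3 F [0.  0.6 0.1] tilt [ 0.001  0.001 -1.   ] | shift [ 1.45 -2.48 -0.34] turn -0.01
```

Now I'll move clear and use the last view for a composite of both stands from both cameras, along with the numeric check.

```bash
python3 -m handwheel '[85,1,-1,-0.3,0,85,2.2,-2,-0.3,0,85,3.4,-3,-0.3,0,85,4.6,-4,-0.3,0,85,5.2,-4.3,-0.3,0]'; python3 - <<'E'
from h import *
f=cam("side");t=cam("top")
k=lambda f,c,s:cv2.resize(np.array(f["color"])[c[1]:c[3],c[0]:c[2],::-1],None,fx=s,fy=s,interpolation=cv2.INTER_CUBIC)
a=k(f,(255,140,385,235),4);b=k(t,(165,140,305,210),520/140)
cv2.imwrite("pics/fin.png",np.vstack([a[:,:520],cv2.resize(b,(520,200*520//400))[:220]]))
im=np.array(f["color"]).astype(float); d=im[...,0]-im[...,2]
for nm,rows,lo,hi in(("slim",range(158,161),258,345),("thick",range(190,198),280,372)):
    pr=d[list(rows)].mean(0); mx=np.median(pr[lo+15:hi-20]); h=(mx+np.median(pr[lo:lo+4]))/2
    print(nm,[round(float(j+(h-pr[j])/(pr[j+1]-pr[j])),2) for j in range(lo,hi) if (pr[j]-h)*(pr[j+1]-h)<0])
print("pred slim 269.44-332.15 thick 288.15-361.7",telemetry.sense()["position"])
E
```

```text
clock: 25.02
position: [369.9, 614.2, 397.0]
eef_rot: [-0.002, 0.764, 0.645, -0.0]
force: [-0.2, -0.4, -0.1]
opening: 84.6
slim [269.47, 331.45]
thick [288.35, 360.78]
pred slim 269.44-332.15 thick 288.15-361.7 [370.93900045 613.89826136 396.22163418]
```

View pics/fin.png

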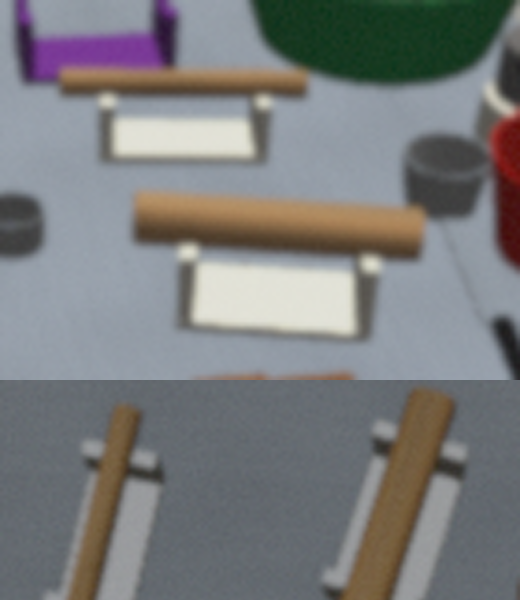

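Both pins lie in both notches of their stands. Their ends are within about 1 px (2–4 mm) of the predicted centred position, and the arm is clear, so I'll hand in.

```bash
python3 -c "
from workcell import order; print(order.close_job())"
```

```text
the job is handed in; nothing more can be done
None
```

Both pins are in their white stands: the thick pin in the wide notches first, then the slim pin in the narrow ones. I handed the job in at about 25 s of the 62 s allowed, and no verdict was reported.

- **Set-down:** I lowered each pin until it touched, moved it sideways a few millimetres until it sank into the notch, then opened the fingers slowly. The wrist force readings stayed under about 9 N throughout.
- **Seated height:** At release, the tool was within about 1 mm of the height expected for a seated pin, for both pins.
- **Final pictures:** The side view shows each pin bridging its stand, in both notches. The top view shows the same, but I cropped off the near ends there.
- **Centring:** In the side view, both pins' ends are within 1 px of the predicted centred position, about 2–4 mm at most. Both pins' mid-points are under 0.5 px from it, about 1–2 mm.
- **Disagreement:** The stands' camera-measured y was 3–7 mm lower than where the pins actually settled. I corrected that by feel while lowering them.

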